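Sweep the plaster scraps into the crusher and start it

ROBOT

A 7-joint arm with a two-finger parallel gripper is mounted at the origin on the work surface. World frame = base frame: x ahead of the robot, y to its left, z up, the work surface at z = 0. Lengths are in m, angles in rad, forces in N, time in s.
With the tool pointing down it reaches from about 0.425 to 0.925 m from the base axis. Payload 6.8 kg.
Tool frame: the origin (TCP) lies on the front face of the gripper's body, between the roots of the fingers; the fingertips stand 73 mm ahead of it and the grasp point (between the pads) lies 54 mm ahead of it (env.nose_length is the distance from the TCP to the fingertips, in m); z points along the fingers, y is the line along which they close (so a half turn about z gives the same grasp; the last joint's range is limited). The gripper opens to 85 mm and grips with 20 to 120 N. Pads are 22 mm wide; open, the fingers measure 114 mm over their backs; the gripper's body (76 mm by 85 mm) begins 54 mm behind the grasp point. The pads swing forward as they close: fully open they stand 13 mm farther back than shut.
Start: joints at [-1.351, 0.477, 0.022, 1.555, -0.011, 1.109, -0.083], TCP at [0.217, 0.639, 0.304] pointing down, gripper open.
Joint ranges: [-2.96, 2.96], [-0.34, 2.1], [-1.41, 1.46], [0.24, 2.44], [-1.37, 4.51], [0.17, 1.92], [-2.96, 2.96]. Speed limits (rad/s): [2.39, 2.39, 3.14, 3.14, 3.14, 3.14, 3.14].

INTERFACE

Orientations are given as a unit quaternion [w, x, y, z].
In Python, from cell import env, kin, camera, calibration, job gives the robot as it stands. The module is installed in compiled form; this text tells all that it offers. Calls block until the motion is done:
- env.reach(position, orientation): joint-space move of the TCP to a pose.
- env.movel(position, velocity=0.15, rot=None, stop_force=None): straight line of the TCP; rot=None keeps the orientation; velocity is the mean speed in m/s. With stop_force (N) it stops when the force on the tool has changed by that much, and returns True; else False.
- env.goto_joints(angles): joint-space move.
- env.grip(opening, f_grip=None): finger opening in m; f_grip is the grip in N (None keeps the last); returns when the fingers have stopped.
- env.dwell(seconds).
- kin.inverse_kinematics(position, orientation): joint angles nearest the present ones, or None.
- env.get_state(): the state.
- camera(name): name is "scene" or "side" or "wrist"; returns (picture, depth): 480x640x3 uint8, blue, green, red; 480x640 float32, m along the optical axis (not along the pixel's ray), 0 where there is no reading.
- calibration(name): a dict with "fx", "fy", "cx", "cy" (pixels), "rvec" (rotation vector, rad) and "tvec" (3), from world to camera coordinates, as OpenCV has them. Camera axes: x right, y down, z forward; pixel columns grow to the right and rows downward; lengths in m; the calibration is good to about 2 mm. A picture is of the moment at which its call begins: read the wrist's pose just before it. calibration takes no time and is no camera call; for the wrist camera it gives the pose at the moment of the call.
A pose or a line that the arm cannot do raises env.PlanningError and nothing moves.
- job.job_done(): hands the job in; it is judged then, once.
The state is a dict: "time": time; "qpos": joint angles; "joint_velocities": joint speeds; "joint_torque": joint torques, N m; "tcp_pos": TCP position; "orientation": TCP orientation; "force": force on the tool from outside, world axes, zero at the start; "torque": the same for the moment, N m; "opening": finger opening in m; "gripper_force": force on a finger pad.
Only numpy, scipy, OpenCV 4.12 (cv2) and the standard library are available. Lean on these libraries where they do the work, as an engineer would, in place of code of your own. Each camera call takes 0.05 s, during which the arm holds its last target. There are 200 camera calls.

TASK

Swing the crusher's hopper flap open by its peg until it leans back on its stop, without throwing it, then take the scraper block and sweep every plaster scrap off the board into the hopper, without touching the scraps with the gripper, and stand the scraper upright back on its rubber strip. Once all the scraps are in, swing the flap over again and lower it gently by its peg until it is fully shut; do not let it drop. Only then flip the clear guard of the switch box up until it stays open and press the start button fully down, then close the guard over it again; leave the bowl, straightedge and mould where they are.

Things in the scene. Friction and masses are not known exactly. Their poses are not given: they have to be found in the camera images.
- station: Fixed plywood sweeping board with a crusher hopper at its +y end. Origin at bench height below the middle of the board's drop edge; z up, y = sweeping direction, x across. Board top at z 70 mm, y -285 to 0, x -115 to 115; a lip 10 mm wide, 12 mm high along both long sides (210 mm clear between), none at the back end or drop edge.
- rest (a point): Middle of the flush dark rubber strip (190 mm along the station's x, 60 mm along its y) on the top of the board at its back end, on which the scraper stands; axes as the station's.
- hopper (a point): Middle of the floor of the open grey steel hopper beside the board's drop edge (station x 0, y 68, z 6 mm). The hopper is 210 mm wide (x), y 0 to 130 mm, and its rim is at z 66 mm.
- flap (a joint): Angle of the hopper's steel flap (plate 230 x 137 x 6 mm, 300 g), hinged at the hopper's far (+y) wall: 0 = shut, flat on the hopper, free edge at the board's drop edge, as at the start; 1.57 upright; 1.95 = open, leaning back on its stop, where it stays. Short of upright it falls shut unless held.
- flap_grip (a point): Hold the flap here: on the axis of a round peg, 14 mm in diameter, parallel to the hinge, that sticks out 65 mm from the flap's -x end (robot's side) near its free edge; this point is 35 mm out from the end, 127 mm from the hinge. Pinch it from above along the station's y; it turns between the fingers as the flap swings. When shut, it is 70 mm over the bare bench.
- flap_hinge (a point): Fixed point on the hinge line at flap_grip's station x (station -150, 137, 70 mm): flap_grip circles about it at 127 mm. Flap shut: the grip lies 127 mm to its -y (station) at the same height; the flap opens up and over towards +y.
- scraper: Loose upright wooden scraper block, about 220 g, with a rubber foot. Origin: middle of its underside. Block 80 mm (its x) by 28 mm (its y) by 40 mm high; on top in the middle a ridge grip 50 mm (x) by 22 mm (y), from 40 to 88 mm high. It stands on the board's rubber strip, its broad face towards the hopper.
- guard (a joint): Angle of the clear plastic hood over the start button: 0 = closed; it balances at about 1.1 and past that falls back by itself onto its stop at 1.9, where it stays. It swings up and away towards the switch box's +x. 100 g, no latch.
- guard_grip (a point): Hold the guard here: on the axis of a round steel peg, 12 mm in diameter, parallel to the hinge, that sticks out 56 mm from the hood's +y side near its front; this point is 36 mm out from the side. Pinch it from above along the switch box's x; it turns between the fingers. 83 mm above the bench when closed.
- guard_hinge (a point): Fixed point on the guard's hinge axis at guard_grip's switch-box y, 58 mm above the bench. Guard closed: the grip lies 77 mm to its -x (switch-box frame) and 25 mm above it; as the guard opens the grip circles about it, up and over towards +x.
- switchbox: Grey switch box fixed on the bench, 100 x 85 x 55 mm high. Origin: middle of its underside; front to -x. The start button stands on its top, 8 mm in front of the middle, under the clear hood (85 x 80 mm, 42 mm high over the box when closed).
- start (a joint): Travel of the grey spring start button, m: 0 = up, 0.006 = fully down, which takes about 5 N; it springs back.
- start_top (a point): Middle of the start button's top (28 mm in diameter); press straight down.
- bowl: Bystander: black rubber plaster bowl, 130 mm wide, 60 mm high, origin under its middle.
- level: Bystander: aluminium straightedge, 35 x 400 x 55 mm, origin under its middle.
- mould: Bystander: plaster block mould with dark bands, 110 x 150 x 70 mm, origin under its middle.
- scrap0: Loose chunky plaster scrap, 30 x 20 x 18 mm high as it lies at the start, 20 to 30 g, on the board; origin: middle of the face it starts on. May be absent.
- scrap1: Loose chunky plaster scrap, 26 x 24 x 22 mm high as it lies at the start, 20 to 30 g, on the board; origin: middle of the face it starts on. May be absent.
- scrap2: Loose chunky plaster scrap, 31 x 18 x 20 mm high as it lies at the start, 20 to 30 g, on the board; origin: middle of the face it starts on. May be absent.
- scrap3: Loose chunky plaster scrap, 24 x 22 x 16 mm high as it lies at the start, 20 to 30 g, on the board; origin: middle of the face it starts on. May be absent.
- scrap4: Loose chunky plaster scrap, 28 x 22 x 24 mm high as it lies at the start, 20 to 30 g, on the board; origin: middle of the face it starts on. May be absent.
- scrap5: Loose chunky plaster scrap, 26 x 18 x 20 mm high as it lies at the start, 20 to 30 g, on the board; origin: middle of the face it starts on. May be absent.
Mind the look-alikes: they are no part of the job. Several things have the shape of the scraper; the one meant has the colours described above. What is shaped like the scrap1 but red is not meant.

How it is judged:
By the outcome, as a careful person would: the job done as asked, in the order asked, and still so for the second after the job is handed in, with the robot touching nothing.
Of scrap0, scrap1, scrap2, scrap3, scrap4, scrap5 only 3 to 6 are there at a start; the rules pass over those that are not, and their reading is None.
At some moment in a run one of scrap0, scrap1, scrap2, scrap3, scrap4, scrap5 may be knocked a few centimetres aside while the robot is not near it.
It also fails if it takes over 192 s, if anything falls off the work surface, if the arm or the gripper's body presses on something with over 40 N, if the wrist force passes 120 N, or if a joint passes its speed limit or range.

## Working session

There is one attempt and no reset: what is moved stays moved. The work goes in short steps, each a Python script; the robot and the scene stay as the last script left them, time stands still between calls to the robot, and variables do not carry over. Pictures are saved under pics/ and viewed, at most 14 in all, crops included, and the job is handed in when it is done.

```bash
mkdir -p pics; cat > h.py <<'E'
import numpy as np, cv2
from scipy.spatial.transform import Rotation as R
from cell import env, kin, camera, calibration, job
def cloud(name):
    c=calibration(name); im,d=camera(name)
    v,u=np.mgrid[0:480,0:640]
    P=np.stack([(u-c['cx'])/c['fx']*d,(v-c['cy'])/c['fy']*d,d],-1)
    Rm=cv2.Rodrigues(np.array(c['rvec'],float))[0]
    W=(P-np.array(c['tvec']).ravel())@Rm
    W[d==0]=np.nan
    return im,W
def snap(name,fn):
    im,W=cloud(name); cv2.imwrite('pics/%s.png'%fn,im); np.save('pics/%s.npy'%fn,W); return im,W
E
python3 - <<'E'
from h import *
for n in('scene','side','wrist'): snap(n,n+'0')
s=env.get_state();print(s['time'],s['tcp_pos'],s['orientation'],env.nose_length)
a,b=cv2.imread('pics/scene0.png'),cv2.imread('pics/side0.png')
E
```

```text
0.15 [0.21721961 0.63872704 0.30317413] [-4.88894670e-05  1.63156151e-01  9.86600015e-01 -6.91192020e-04] 0.0726
```

View pics/scene0.png

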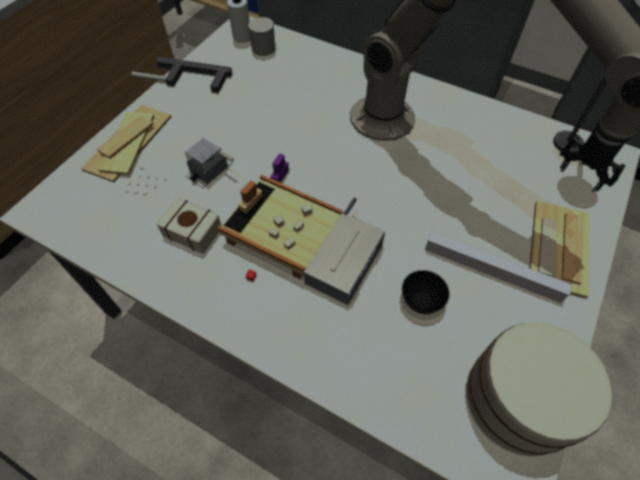

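View pics/side0.png

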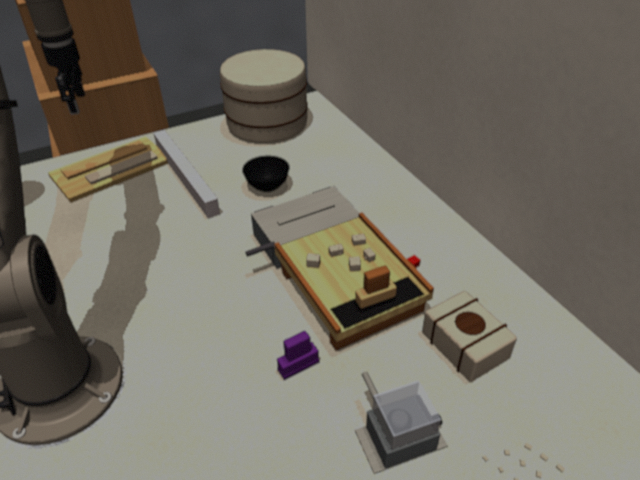

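The scene view shows the board with 5 scraps (about 275-306, 210-245), the scraper at (249,196), the flap at (345,255) with its peg at (350,205), and the switch box at (207,158). The side view agrees. The purple block and the red cube are look-alikes. Next I'll measure.

```bash
python3 - <<'E'
from h import *
W={n:np.load('pics/%s0.npy'%n) for n in('scene','side')}; I={n:cv2.imread('pics/%s0.png'%n) for n in W}
p=lambda n,u,v:np.round(W[n][v,u],3)
print('sc board',p('scene',310,235),'flap',p('scene',345,250),'box',p('scene',205,150),'scraper',p('scene',249,190))
print('sd board',p('side',330,255),'flap',p('side',310,215),'scraper',p('side',376,275),'bench',p('scene',300,300), p('side',200,330))
# orthographic view, 1 mm/px
X0,Y0=0.25,-0.75
H={}
for n in W:
    w=W[n].reshape(-1,3); c=I[n].reshape(-1,3)
    ok=np.isfinite(w).all(1)&(w[:,2]<.25)&(w[:,2]>-.02); w=w[ok];c=c[ok]; o=np.argsort(w[:,2]); w=w[o];c=c[o]
    im=np.zeros((800,1000,3),np.uint8)
    print(n,w.min(0),w.max(0))
    m=(w[:,2]>.062)&(w[:,2]<.08)
    b=p('scene',310,235)
    m&=(np.hypot(w[:,0]-b[0],w[:,1]-b[1])<.36)
    print(n,m.sum(),cv2.minAreaRect(w[m,:2].astype(np.float32)))
    np.save('pics/pts_%s.npy'%n,np.c_[w,c])
a=np.r_[np.load('pics/pts_scene.npy'),np.load('pics/pts_side.npy')]
b=p('scene',310,235)
q=((a[:,:2]-b[:2])/.002+[200,200]).round().astype(int)  # 2mm/px
im=np.zeros((400,400,3),np.uint8); ok=(q>=0).all(1)&(q<400).all(1)
q=q[ok];a=a[ok];o=np.argsort(a[:,2]);q=q[o];a=a[o]
im[q[:,0],q[:,1]]=a[:,3:]
cv2.imwrite('pics/top.png',cv2.resize(im[::-1,::-1],(600,600),interpolation=0)); print('b',b)
E
```

```text
sc board [0.618 0.055 0.072] flap [0.615 0.166 0.074] box [ 0.517 -0.386  0.1  ] scraper [ 0.616 -0.144  0.154]
sd board [0.594 0.006 0.076] flap [0.622 0.158 0.07 ] scraper [ 0.603 -0.163  0.158] bench [ 0.779  0.114 -0.001] [ 0.285  0.009 -0.003]
scene [-1.08464073 -1.47808753 -0.01997298] [1.00307644 0.85254237 0.24997449]
scene 9807 ((0.564957857131958, 0.04513385891914368), (0.37997913360595703, 0.7093539834022522), 8.06414794921875)
side [-0.11366917 -0.64924843 -0.01999873] [1.61201978 2.17572406 0.24999515]
side 13405 ((0.5629993677139282, 0.02322310209274292), (0.385000079870224, 0.6718651056289673), 8.512153625488281)
b [0.618 0.055 0.072]
```

View pics/top.png

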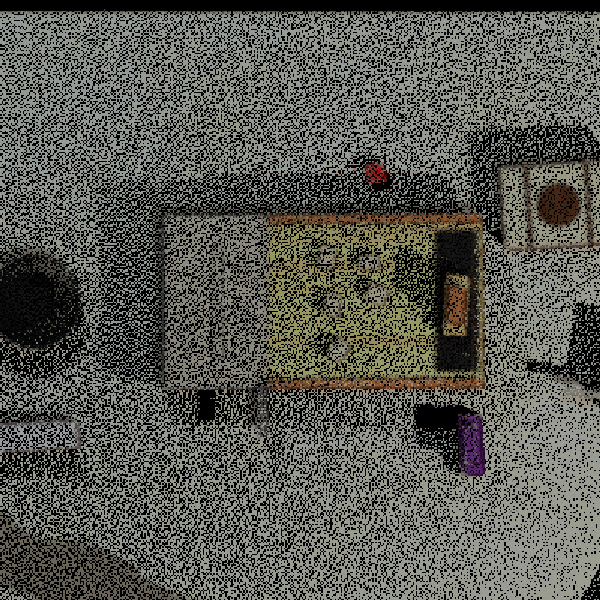

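```bash
python3 - <<'E'
from h import *
for n in('scene','side'):
    a=np.load('pics/pts_%s.npy'%n); w=a[:,:3]; c=a[:,3:]
    roi=(abs(w[:,0]-.617)<.16)&(w[:,1]>-.25)&(w[:,1]<.3)
    hsv=cv2.cvtColor(c[None].astype(np.uint8),cv2.COLOR_BGR2HSV)[0]
    lip=roi&(w[:,2]>.077)&(w[:,2]<.088)&(abs(w[:,0]-.617)>.09)&(hsv[:,1]>100)
    print(n,'lip rect',cv2.minAreaRect(w[lip,:2].astype(np.float32)))
    for s in(1,-1):
        m=lip&(s*(w[:,0]-.617)>0); k=w[m]; f=np.polyfit(k[:,1],k[:,0],1)
        print(s,m.sum(),'fit',f,'y',np.percentile(k[:,1],[1,99]),'z',np.median(k[:,2]))
    fl=roi&(w[:,2]>.06)&(w[:,2]<.085)&(hsv[:,1]<60)&(w[:,1]>.05)&(abs(w[:,0]-.617)<.12)
    k=w[fl];print('flap',np.percentile(k,[1,99],axis=0),np.median(k[:,2]))
    pg=(abs(w[:,0]-.46)<.035)&(abs(w[:,1]-.11)<.05)&(w[:,2]>.06);print('peg',pg.sum(),np.median(w[pg],0) if pg.any() else '',np.percentile(w[pg],[2,98],axis=0))
    b=(abs(w[:,0]-.517)<.15)&(abs(w[:,1]+.386)<.15)&(w[:,2]>.045);
    print('box',b.sum(),cv2.minAreaRect(w[b,:2].astype(np.float32)))
env.reach([.50,-.36,.42],[0,0,1,0]); snap('wrist','w1'); print(env.get_state()['time'])
E
```

```text
scene lip rect ((0.6168252229690552, -0.04503245651721954), (0.28580188751220703, 0.23344169557094574), 89.72221374511719)
1 362 fit [-0.00355476  0.72610383] y [-0.18418938  0.093943  ] z 0.08139433388900935
-1 255 fit [0.00055448 0.50750452] y [-0.17910143  0.0919252 ] z 0.08069188470170283
flap [[0.5024756  0.09744027 0.06265447]
 [0.72988184 0.23776498 0.07935219]] 0.07145361933001937
peg 74 [0.46480316 0.10836141 0.07480809] [[0.43448593 0.10073952 0.06819967]
 [0.49249655 0.11321466 0.07967299]]
box 1020 ((0.5226761102676392, -0.3711744546890259), (0.1427234709262848, 0.0958242118358612), 81.65828704833984)
side lip rect ((0.615265965461731, -0.04638862609863281), (0.23366287350654602, 0.2902209162712097), 0.47283926606178284)
1 472 fit [-0.00562148  0.72377218] y [-0.18771924  0.09137506] z 0.08061535417460836
-1 552 fit [-0.00397084  0.50460016] y [-0.18991049  0.09138626] z 0.08070854887285138
flap [[0.49932649 0.09750993 0.06550899]
 [0.72578405 0.23299008 0.07871394]] 0.07108382579233075
peg 168 [0.463896   0.10058882 0.07336685] [[0.43487539 0.09620793 0.06516296]
 [0.49420288 0.10818541 0.07842097]]
box 3904 ((0.516810953617096, -0.37279289960861206), (0.1405394971370697, 0.09917449951171875), 82.50110626220703)
3.8333
```

View pics/w1.png

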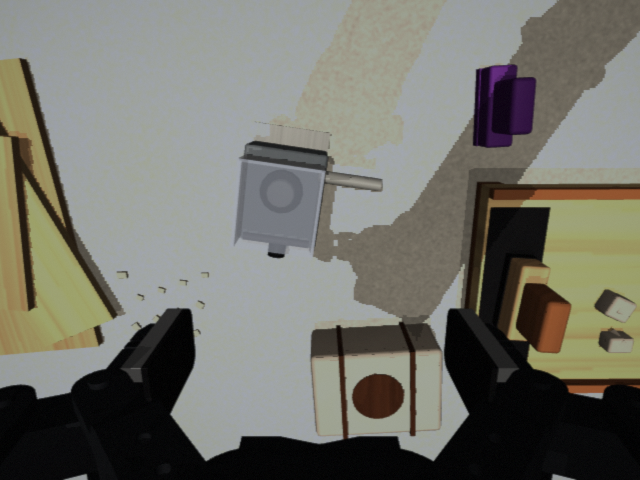

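The wrist view shows the switch box with its front (-x) towards the robot. The hood is closed, the guard peg runs (327,178)-(382,184), and the stop is at (276,252), so the box has about -7° yaw. Next I'll fit the box and look over the board.

```bash
python3 - <<'E'
from h import *
W=np.load('pics/w1.npy')
for u,v in[(331,178),(340,180),(350,182),(360,183),(370,183),(379,184),(280,192),(280,170),(280,220),(243,160),(322,165),(240,240),(315,250),(250,135),(276,250)]: print(u,v,np.round(W[v-1:v+2,u-1:u+2].reshape(-1,3).mean(0),4))
m=np.zeros((480,640),bool); m[172:192,332:383]=1
P=W[m]; P=P[P[:,2]>.06]; c=P.mean(0); d=np.linalg.svd(P-c)[2][0]; print('peg',len(P),c,d,np.ptp((P-c)@d),((P-c)@d).max(),P[:,2].max(), np.percentile(P[:,2],90))
B=W[110:275,215:325].reshape(-1,3)
for lo,hi in((.09,.105),(.05,.062)):
    q=B[(B[:,2]>lo)&(B[:,2]<hi)];print(lo,len(q),cv2.minAreaRect(q[:,:2].astype(np.float32)),np.median(q[:,2]))
env.reach([.58,.0,.45],[0,0,1,0]); im,W=snap('wrist','w2'); print(env.get_state()['time'])
E
```

```text
331 178 [ 0.4865 -0.3495  0.0885]
340 180 [ 0.4884 -0.341   0.0886]
350 182 [ 0.4902 -0.3316  0.0889]
360 183 [ 0.4912 -0.322   0.0884]
370 183 [ 0.4913 -0.3125  0.0879]
379 184 [nan nan nan]
280 192 [ 0.4979 -0.397   0.0994]
280 170 [ 0.4776 -0.3964  0.0997]
280 220 [ 0.5245 -0.3976  0.0999]
243 160 [ 0.4686 -0.4298  0.099 ]
322 165 [ 0.4775 -0.3578  0.0612]
240 240 [ 0.5443 -0.4364  0.0995]
315 250 [ 5.868e-01 -3.656e-01 -3.000e-04]
250 135 [ 4.514e-01 -4.381e-01  1.000e-04]
276 250 [ 0.5543 -0.4022  0.0995]
peg 630 [ 0.48964622 -0.32519481  0.08702709] [ 0.1463978   0.98922446 -0.00163069] 0.04881009672247495 0.024557887563115208 0.09043195018911265 0.08878456376907591
0.09 7657 ((0.5144755840301514, -0.4009048342704773), (0.08019508421421051, 0.08559690415859222), 81.81816101074219) 0.09944094759764259
0.05 965 ((0.5100246071815491, -0.4001453220844269), (0.08507807552814484, 0.09654490649700165), 81.85175323486328) 0.05425359918942362
5.2667
```

View pics/w2.png

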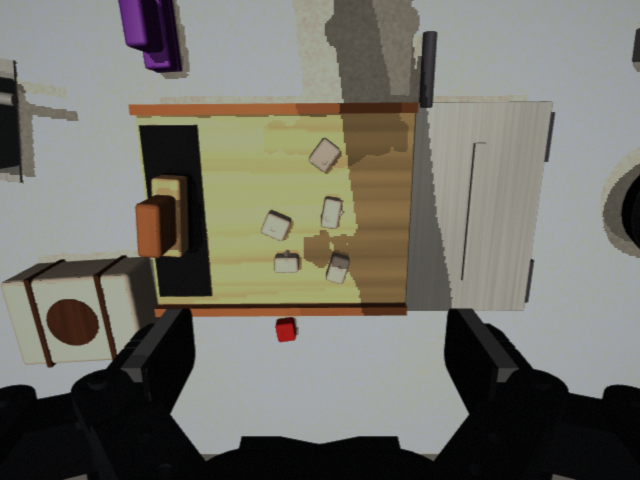

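This view shows five scraps at about (324,155), (332,212), (277,225), (286,262) and (338,268). The scraper is on the strip at (163,220), the flap is shut and the peg is at (429,70). Next comes a precise fit.

```bash
cat >> h.py <<'E'
def station_fit(fn):
    im=cv2.imread('pics/%s.png'%fn);W=np.load('pics/%s.npy'%fn); hsv=cv2.cvtColor(im,cv2.COLOR_BGR2HSV)
    return im,W,hsv
E
python3 - <<'E'
from h import *
im,W,hsv=station_fit('w2')
u,v=np.meshgrid(np.arange(640),np.arange(480))
lip=(hsv[...,1]>120)&(W[...,2]>.078)&(W[...,2]<.088)&(u<440)
for n,m in(('low',lip&(v<120)),('high',lip&(v>295))):
    k=W[m];f=np.polyfit(k[:,1],k[:,0],1);print(n,len(k),f,'y',np.percentile(k[:,1],[.5,99.5]),'x mid',np.percentile(k[:,0],[1,99]))
m=(v>33)&(v<98)&(u>418)&(u<440)&(W[...,2]>.06);k=W[m];c=k.mean(0);d=np.linalg.svd(k-c)[2][0];print('peg',len(k),c,d,k.min(0),k.max(0))
m=(v>120)&(v<290)&(u>400)&(u<560)&(W[...,2]>.062)&(W[...,2]<.082);k=W[m];print('flap',np.median(k[:,2]),np.percentile(k,[.5,99.5],axis=0))
m=(v>170)&(v<265)&(u>125)&(u<195)
for lo,hi in((.15,.165),(.105,.115)):
    k=W[m&(W[...,2]>lo)&(W[...,2]<hi)];print('scraper',len(k),np.median(k[:,2]),cv2.minAreaRect(k[:,:2].astype(np.float32)))
sc=((W[...,2]>.078)&(u>215)&(u<400)&(v>125)&(v<290)).astype(np.uint8)
n,l,st,ce=cv2.connectedComponentsWithStats(sc)
for i in range(1,n):
    if st[i,4]>50: k=W[l==i];print('scrap',ce[i].round(),np.median(k,0).round(3))
E
```

```text
low 3931 [0.2179648 0.5013633] y [-0.1891281   0.09151529] x mid [0.4087023  0.50760554]
high 2029 [-0.00298713  0.721247  ] y [-0.18909517  0.09248002] x mid [0.71653474 0.7270288 ]
peg 904 [0.46309766 0.10243548 0.07490481] [0.99995727 0.00841    0.00383908] [0.43453257 0.09648702 0.06795833] [0.49231937 0.11020101 0.07869497]
flap 0.07156850176134355 [[0.51556826 0.08289109 0.068299  ]
 [0.6993238  0.23343526 0.07874643]]
scraper 1391 0.15697128282945697 ((0.6069105863571167, -0.1551239788532257), (0.022147690877318382, 0.04990459606051445), 85.44368743896484)
scraper 977 0.10899187228246286 ((0.6070559620857239, -0.1549692153930664), (0.027536850422620773, 0.08025573939085007), 86.34708404541016)
scrap [324. 155.] [0.547 0.001 0.093]
scrap [331. 213.] [0.606 0.008 0.089]
scrap [276. 226.] [ 0.619 -0.049  0.091]
scrap [286. 263.] [ 0.662 -0.04   0.089]
scrap [338. 269.] [0.669 0.016 0.087]
```

```bash
cat >> h.py <<'E'
DOWN=[0,0,1,0]
ST=np.array([.613,.093,0]); HINGE=np.array([.463,.230,.070])
T=np.array([0,0,.054])
def flap_pt(th): return HINGE+.127*np.array([0,-np.cos(th),np.sin(th)])
def swing(ths,v=.06,f0=None):
    for t in ths:
        env.movel(flap_pt(t)+T,velocity=v)
        f=env.get_state()['force']
        if f0 is not None and np.linalg.norm(f-f0)>18: print('force at',t,f-f0); break
def rep(*a):
    s=env.get_state(); print(*a,round(s['time'],1),s['tcp_pos'].round(4),'F',np.round(s['force'],1),'op',round(s['opening'],4),'gf',np.round(s['gripper_force'],1))
E
python3 - <<'E'
from h import *
env.grip(.045,20)
p=flap_pt(0)+T
env.reach(p+[0,0,.08],DOWN); env.movel(p,velocity=.1,stop_force=8); rep('at'); f0=np.array(env.get_state()['force'])
env.grip(.0,20); rep('grip')
swing(np.arange(.1,.31,.1),.05,f0); rep('.3')
E
```

```text
at 7.8 [0.4634 0.1032 0.1244] F [-0.8  0.7 -0.1] op 0.0448 gf 0.0
grip 8.2 [0.4634 0.1046 0.1247] F [-1.1  4.4  2.5] op 0.013 gf 21.7
.3 9.4 [0.4633 0.1119 0.1619] F [ 1.6 10.6 -5.6] op 0.0131 gf 21.8
```

```bash
sed -i 's/ST=np.array(\[.613,.093,0\]); HINGE=np.array(\[.463,.230/ST=np.array([.613,.0962,0]); HINGE=np.array([.463,.2333/' h.py
python3 - <<'E'
from h import *
swing([.3]); rep('.3')
for t in np.arange(.4,1.86,.1):
    swing([t],.06)
    s=env.get_state(); print(round(t,1),s['force'].round(1),(s['tcp_pos']-flap_pt(t)-T).round(4))
    if np.linalg.norm(s['force'])>22: break
E
```

```text
.3 9.6 [0.4633 0.1121 0.1616] F [ 2.   3.  -4.4] op 0.0133 gf 22.0
0.4 [ 2.1  3.8 -3.8] [0.0003 0.0004 0.0002]
0.5 [ 3.1  4.  -5.4] [ 0.0003  0.0004 -0.0001]
0.6 [ 4.1  5.7 -7.2] [ 0.0002  0.0003 -0.0003]
0.7 [ 4.   5.4 -7.1] [ 0.0002  0.0001 -0.0005]
0.8 [ 4.7  4.2 -6.3] [ 0.0002 -0.0003 -0.0005]
0.9 [ 4.6  2.7 -5.3] [ 0.0002 -0.0007 -0.0005]
1.0 [ 4.6 -0.2 -3.3] [ 0.0001 -0.0009 -0.0002]
1.1 [ 1.3 -3.8  5.1] [ 0.0001 -0.0009  0.0003]
1.2 [ 0.6 -3.6  6.1] [-0.0001 -0.0003  0.0002]
1.3 [ 0.  -2.1  5.7] [-0.0002  0.0002  0.0002]
1.4 [-0.8 -2.   4.4] [-0.0002  0.0004  0.0001]
1.5 [-0.8 -1.6  2.8] [-0.0003  0.0004 -0.0001]
1.6 [-1.9 -0.4  1.9] [-0.0004  0.0002 -0.0002]
1.7 [-1.7 -0.4 -0.2] [-0.0003  0.0002 -0.0004]
1.8 [-1.9 -0.4 -2.7] [-0.0003  0.0002 -0.0004]
```

```bash
cat >> h.py <<'E'
def ori(yaw):
    q=(R.from_euler('z',yaw)*R.from_quat([0,1,0,0])).as_quat(); return [q[3],q[0],q[1],q[2]]
E
python3 - <<'E'
from h import *
swing([1.9],.04)
print(env.movel(flap_pt(2.0)+T,velocity=.03,stop_force=6)); rep('stop')
env.grip(.04); p=env.get_state()['tcp_pos']; env.movel(p+[0,0,.1],velocity=.2); rep('free')
g=np.array([.607,-.155,.192])
env.reach(g+[0,0,.12],ori(-.07)); snap('wrist','w3')
env.movel(g,velocity=.12,stop_force=10); rep('at scraper')
env.grip(0,50); rep('grip')
env.movel(g+[0,0,.03],velocity=.1); rep('lift')
snap('scene','s3'); snap('side','d3')
cv2.imwrite('pics/c3.png',np.hstack([cv2.resize(cv2.imread('pics/s3.png')[130:330,150:450],(400,267)),cv2.resize(cv2.imread('pics/d3.png')[130:380,230:530],(400,333))[:267]]))
E
```

```text
True
stop 15.9 [0.4628 0.2828 0.2407] F [-0.5 -0.7  4.6] op 0.0134 gf 20.5
free 16.9 [0.4608 0.2817 0.3383] F [ 0.7 -0.1  0.1] op 0.0398 gf 0.0
at scraper 19.8 [ 0.6076 -0.1551  0.1929] F [ 0.7  0.3 -0.4] op 0.0399 gf 0.0
grip 20.1 [ 0.6075 -0.1551  0.193 ] F [0.2 0.1 4.3] op 0.0214 gf 49.6
lift 20.5 [ 0.6069 -0.1551  0.2221] F [-0.1  0.3 -3.1] op 0.0215 gf 48.9
```

View pics/c3.png

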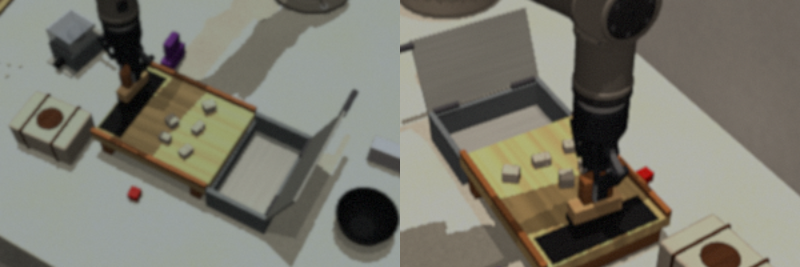

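```bash
cat >> h.py <<'E'
ZS=.1945
def lane(dx,y0=-.155,y1=.112,v=.08):
    x=ST[0]+dx; p=env.get_state()['tcp_pos']
    env.movel([p[0],p[1],.26],velocity=.25)
    env.movel([x,y0,.26],velocity=.25,rot=DOWN)
    env.movel([x,y0,ZS],velocity=.12,stop_force=15)
    h=env.movel([x,y1,ZS],velocity=v,stop_force=25); rep('lane',dx,h)
    env.movel([x,env.get_state()['tcp_pos'][1]-.006,.26],velocity=.2)
def look(fn):
    snap('scene','s'+fn); snap('side','d'+fn)
    cv2.imwrite('pics/c%s.png'%fn,np.hstack([cv2.resize(cv2.imread('pics/s%s.png'%fn)[130:330,170:420],(400,320)),cv2.resize(cv2.imread('pics/d%s.png'%fn)[150:370,230:505],(400,320))]))
E
python3 - <<'E'
from h import *
for d in(0,-.060,.058): lane(d)
env.movel([ST[0],-.17,.26],velocity=.3)
look('4'); rep('')
E
```

```text
lane 0 False 25.2 [0.613  0.1117 0.1945] F [-0.3 -0.4 -2.7] op 0.0214 gf 49.3
lane -0.06 False 31.2 [0.553  0.1118 0.1945] F [ 0.1  1.8 -2.4] op 0.0213 gf 49.3
lane 0.058 False 37.3 [0.6711 0.1117 0.1945] F [-0.2 -0.3 -2.5] op 0.0216 gf 49.3
 39.0 [ 0.6136 -0.1671  0.2598] F [-0.   0.4 -1.8] op 0.0217 gf 49.3
```

View pics/c4.png

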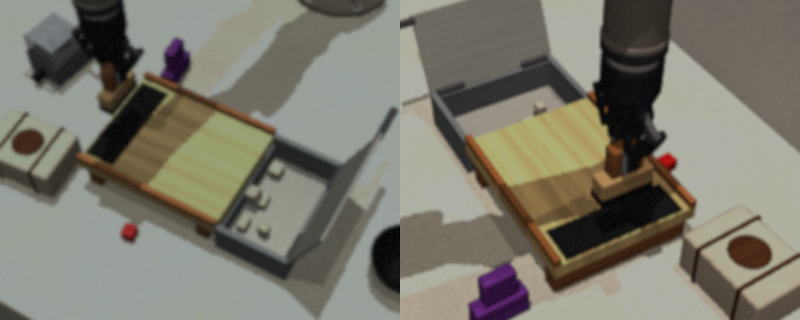

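All five scraps lie in the hopper, at (243-277,168-232) in the left crop, and the board is clear. Next I'll put the scraper back and close the flap.

```bash
python3 - <<'E'
from h import *
env.movel([ST[0],-.155,.21],velocity=.15)
print(env.movel([ST[0],-.155,.1915],velocity=.03,stop_force=4)); rep('down')
env.grip(.045); env.movel([ST[0],-.155,.30],velocity=.2); rep('released')
env.grip(.04,20)
p=flap_pt(1.95)+T
env.reach(p+[0,0,.09],DOWN); snap('wrist','w5'); look('5'); env.movel(p+[0,.0,-.002],velocity=.1,stop_force=8); rep('at peg')
env.grip(0,25); rep('grip')
for t in np.arange(1.85,.24,-.1):
    swing([t],.05)
    s=env.get_state(); print(round(t,2),s['force'].round(1),(s['tcp_pos']-flap_pt(t)-T).round(4),round(s['opening'],4))
    if np.linalg.norm(s['force'])>22: break
E
```

```text
True
down 40.0 [ 0.6127 -0.1551  0.1925] F [-1.1  0.6  4.7] op 0.0219 gf 50.1
released 41.1 [ 0.6124 -0.155   0.2989] F [ 0.2  0.2 -0.6] op 0.0447 gf 0.0
at peg 44.2 [0.4633 0.2807 0.2406] F [0.7 0.5 0.3] op 0.0402 gf 0.0
grip 44.6 [0.4633 0.2809 0.2406] F [1.3 0.9 2.7] op 0.0131 gf 24.5
1.85 [ 3.4  1.2 -3. ] [ 0.0003 -0.0008 -0.    ] 0.013
1.75 [ 3.5  1.5 -0. ] [0.0004 0.0002 0.0004] 0.0131
1.65 [2.3 0.8 5.2] [0.0004 0.0002 0.0007] 0.0129
1.55 [ 4.3 -0.4  1.7] [ 0.0004 -0.0004  0.0001] 0.0125
1.45 [6.2 1.1 2.8] [0.0004 0.0002 0.0002] 0.013
1.35 [5.8 1.4 0.9] [ 0.0003  0.     -0.0001] 0.0132
1.25 [ 5.5 -0.8  1.9] [ 0.0002 -0.0001 -0.0002] 0.0129
1.15 [5.4 0.7 1.4] [ 0.0001 -0.0007 -0.0005] 0.013
1.05 [ 6.   0.7 -1. ] [ 0.     -0.0013 -0.0008] 0.013
0.95 [6.1 0.1 0.3] [-0.     -0.0015 -0.0009] 0.013
0.85 [ 5.7 -0.3  1.1] [-0.0001 -0.0014 -0.001 ] 0.0134
0.75 [ 5.5 -1.1  1.7] [-0.0002 -0.0013 -0.001 ] 0.0129
0.65 [ 4.3  0.1 -0.1] [-0.0003 -0.0011 -0.0011] 0.0131
0.55 [ 4.4 -0.6  0.9] [-0.0003 -0.0005 -0.0006] 0.013
0.45 [ 2.8 -2.2  1.4] [-0.0003 -0.0003 -0.0004] 0.013
0.35 [ 1.5 -2.   1. ] [-0.0002 -0.0003 -0.0003] 0.0131
0.25 [ 2.4 -3.   0.2] [-0.0002 -0.0004 -0.0004] 0.0128
```

View pics/c5.png

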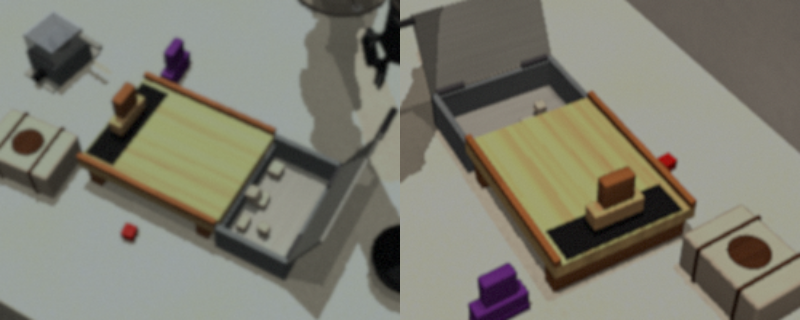

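```bash
cat >> h.py <<'E'
YB=np.radians(-8.15); BX=np.array([np.cos(YB),np.sin(YB),0])
GG=np.array([.4904,-.3207,.083]); GH=GG+.077*BX-[0,0,.025]
YG=YB+np.pi/2
def guard_pt(a):
    b=np.arctan2(.025,-.077)-a; r=np.hypot(.025,.077)
    return GH+r*(np.cos(b)*BX+np.sin(b)*np.array([0,0,1]))
E
python3 - <<'E'
from h import *
swing([.15,.07],.04); print(env.movel(flap_pt(-.06)+T,velocity=.025,stop_force=5)); rep('shut')
s=env.get_state(); env.grip(.04); rep('open'); env.movel(env.get_state()['tcp_pos']+[0,0,.13],velocity=.2)
W=snap('scene','s6')[1]; k=W[225:285,320:375].reshape(-1,3); k=k[k[:,2]>.04]; print('flap z',np.percentile(k[:,2],[5,50,95]), np.polyfit(k[:,1],k[:,2],1))
for y in(YG,YG-np.pi):
    for a in(0,1.85): q=kin.inverse_kinematics(guard_pt(a)+T,ori(y)); print(y,a,None if q is None else np.round(q,2))
E
```

```text
True
shut 52.7 [0.4629 0.105  0.1221] F [-0.6 -1.8  5.3] op 0.0133 gf 29.1
open 53.1 [0.4627 0.104  0.1214] F [-0.7 -0.1 -0.4] op 0.0401 gf 0.0
flap z [0.06598749 0.07131961 0.0764514 ] [-0.01363252  0.07336478]
1.4285519927573587 0 [ 1.29  0.9  -1.19  1.85  0.95  1.11  2.72]
1.4285519927573587 1.85 [ 1.11  0.97 -1.19  1.54  0.93  1.28  2.78]
-1.7130406608324344 0 [ 0.46  0.54  0.02  1.9  -0.01  0.7   0.34]
-1.7130406608324344 1.85 [ 0.39  0.64  0.03  1.59 -0.02  0.91  0.29]
```

```bash
sed -i 's/^YG=.*/YG=YB-np.pi\/2/' h.py
python3 - <<'E'
from h import *
p=guard_pt(0)+T
env.reach(p+[0,0,.09],ori(YG)); snap('wrist','w7')
print(env.movel(p,velocity=.1,stop_force=6)); rep('at'); env.grip(0,20); rep('grip')
for t in (.07,.14,.21):
    env.movel(guard_pt(t)+T,velocity=.04); s=env.get_state(); print(t,s['force'].round(1),(s['tcp_pos']-guard_pt(t)-T).round(4),round(s['opening'],4))
E
```

```text
False
at 56.6 [ 0.4908 -0.321   0.1376] F [-0.4 -1.   0.4] op 0.0397 gf 0.0
grip 57.0 [ 0.4921 -0.3211  0.1379] F [ 5.6 -2.5 -1.3] op 0.0111 gf 22.1
0.07 [ 6.7 -2.2 -3.4] [ 0.0014 -0.0003  0.0005] 0.0114
0.14 [ 6.8 -1.9 -4.3] [ 0.0011 -0.0003  0.0003] 0.0111
0.21 [ 4.9 -1.7 -4.9] [ 0.0008 -0.0002  0.    ] 0.0112
```

View pics/w7.png

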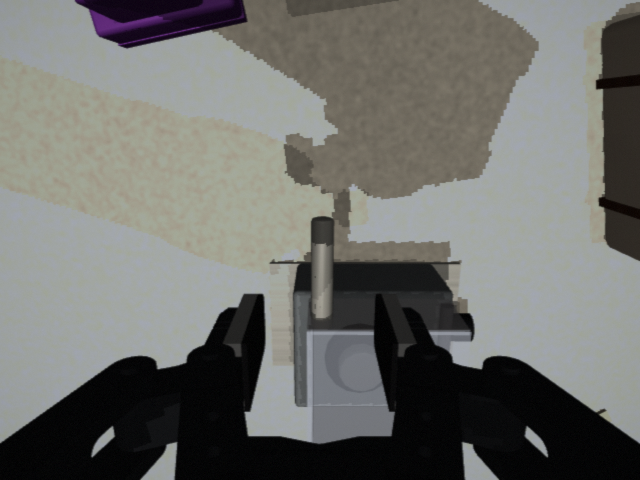

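The picture shows the peg at (322,270) between the open fingers. It is now gripped, so I'll shift the hinge estimate 2 mm along the box's x and go on opening.

```bash
sed -i 's/^GG=.*/GG=np.array([.4904,-.3207,.083])+.002*BX; GH=GG+.077*BX-[0,0,.025]/' h.py
python3 - <<'E'
from h import *
for t in np.arange(.2,1.81,.1):
    env.movel(guard_pt(t)+T,velocity=.05); s=env.get_state(); print(round(t,2),s['force'].round(1),(s['tcp_pos']-guard_pt(t)-T).round(4),round(s['opening'],4))
    if np.linalg.norm(s['force'])>18: break
else:
    print(env.movel(guard_pt(1.95)+T,velocity=.025,stop_force=4)); rep('stop')
    env.grip(.035); env.movel(env.get_state()['tcp_pos']+[0,0,.1],velocity=.2); rep('free')
    env.movel(GG-.08*BX+[0,0,.25],velocity=.2); snap('wrist','w8'); look('8')
E
```

```text
0.2 [-1.6 -0.6 -0.9] [-0.001   0.     -0.0005] 0.0114
0.3 [-5.8  0.4  1.9] [-0.0012  0.0001  0.0001] 0.0112
0.4 [-8.7  1.3  3.9] [-0.0017  0.0001  0.0002] 0.0112
0.5 [-10.4   2.2   7.7] [-0.0022  0.0002  0.0004] 0.011
0.6 [-13.    3.   11.4] [-0.0029  0.0003  0.0007] 0.011
0.7 [-12.1   3.2  15.5] [-0.0015  0.0001  0.0017] 0.011
```

```bash
cat >> h.py <<'E'
def gswing(ths,off,v=.04,k=1/6000,lim=24):
    off=np.array(off,float)
    for t in ths:
        env.movel(guard_pt(t)+T+off,velocity=v); s=env.get_state(); f=np.array(s['force'])
        b=np.arctan2(.025,-.077)-t; r=np.cos(b)*BX+np.sin(b)*np.array([0,0,1])
        fr=f@r; print(round(t,2),f.round(1),'rad %.1f'%fr,'off',(off*1e3).round(1),(s['tcp_pos']-T-GG).round(4),round(s['opening'],4))
        if np.linalg.norm(f)>lim: print('STOP'); break
        off+=r*np.clip(fr*k,-.002,.002)
    return off
E
python3 - <<'E'
from h import *
o=gswing([.7,.7,.7],[0,0,0]); o=gswing(np.arange(.75,1.01,.05),o); print(o)
snap('wrist','w8'); look('8')
E
```

```text
0.7 [-11.9   4.5  15.6] rad 19.8 off [0. 0. 0.] [ 0.0323 -0.0048  0.0454] 0.0109
0.7 [-5.   1.8  6.5] rad 8.2 off [-1.   0.1  1.7] [ 0.0328 -0.0048  0.0463] 0.0116
0.7 [ 0.7 -2.6 -2.9] rad -3.0 off [-1.8  0.3  2.9] [ 0.0327 -0.0048  0.0465] 0.0111
0.75 [-3.1 -0.9  1. ] rad 2.3 off [-1.5  0.2  2.4] [ 0.0357 -0.0052  0.0482] 0.0112
0.8 [-3.1 -1.3  0.8] rad 2.0 off [-1.7  0.2  2.8] [ 0.0395 -0.0057  0.0507] 0.0113
0.85 [-2.7 -1.4  2. ] rad 2.8 off [-1.8  0.3  3.1] [ 0.0432 -0.0063  0.0529] 0.011
0.9 [-2.1 -1.7  0.7] rad 1.3 off [-2.   0.3  3.5] [ 0.0465 -0.0067  0.0545] 0.0111
0.95 [-2.4 -1.7  2.8] rad 3.4 off [-2.1  0.3  3.7] [ 0.0504 -0.0073  0.0563] 0.0106
1.0 [-2.1 -1.7  1.6] rad 2.1 off [-2.3  0.3  4.2] [ 0.0542 -0.0078  0.0578] 0.011
[-0.00234306  0.00033555  0.00456905]
```

View pics/w8.png

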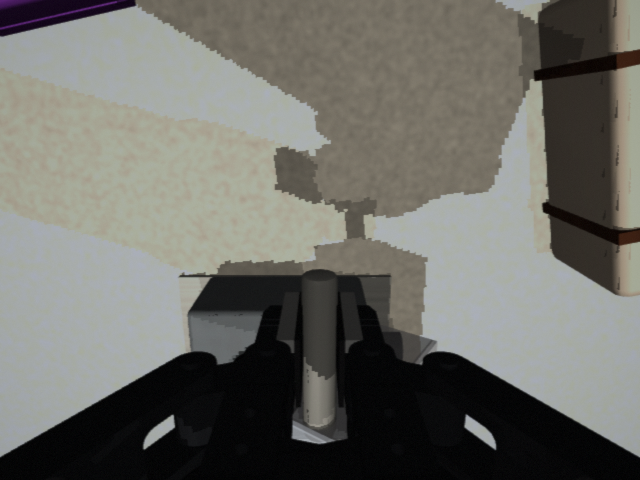

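The fingers hold the peg, centred at (320,330), and the hood is rising. I'll go on adaptively to the stop.

```bash
python3 - <<'E'
from h import *
o=gswing(np.arange(1.07,1.83,.08),[-0.00234,.00034,.00457])
print(o, env.movel(guard_pt(1.98)+T+o,velocity=.025,stop_force=4)); rep('stop')
np.save('goff.npy',o); np.save('gopen.npy',env.get_state()['tcp_pos'])
E
```

```text
1.07 [-2.4 -1.2  1.4] rad 1.8 off [-2.3  0.3  4.6] [ 0.0593 -0.0085  0.0592] 0.0112
1.15 [-1.6 -1.7  2.7] rad 2.8 off [-2.4  0.3  4.9] [ 0.066  -0.0094  0.0606] 0.0111
1.23 [-1.4 -2.4  2.4] rad 2.4 off [-2.4  0.4  5.3] [ 0.0722 -0.0103  0.0614] 0.0106
1.31 [-1.  -1.6  1.9] rad 1.9 off [-2.5  0.4  5.7] [ 0.0785 -0.0111  0.0616] 0.0112
1.39 [-1.3 -2.6  1.8] rad 1.7 off [-2.4  0.4  6. ] [ 0.0848 -0.012   0.0612] 0.0113
1.47 [-0.6 -1.6  2.7] rad 2.6 off [-2.4  0.3  6.3] [ 0.0912 -0.0129  0.0603] 0.0111
1.55 [-0.5 -0.3  1.5] rad 1.3 off [-2.3  0.3  6.7] [ 0.0974 -0.0138  0.0591] 0.0111
1.63 [-0.5 -0.2  0.8] rad 0.6 off [-2.2  0.3  6.9] [ 0.1035 -0.0147  0.0572] 0.0109
1.71 [-0.9  0.1  0.3] rad -0.1 off [-2.2  0.3  7. ] [ 0.1096 -0.0155  0.0547] 0.0109
1.79 [-1.1  0.1  1.4] rad 0.6 off [-2.2  0.3  7. ] [ 0.115  -0.0163  0.0516] 0.0106
[-0.00216877  0.00031548  0.00710378] True
stop 65.6 [ 0.6169 -0.3386  0.1813] F [-0.9  0.3  5.3] op 0.0111 gf 21.2
```

```bash
python3 - <<'E'
from h import *
p=env.get_state()['tcp_pos']
env.grip(.03); env.movel(p+[0,0,.10],velocity=.15); env.dwell(.3); rep('free')
env.movel(np.array([.43,-.39,.32]),velocity=.25); snap('wrist','w9'); look('9'); rep()
E
```

```text
free 67.1 [ 0.6167 -0.3385  0.2805] F [ 0.8 -0.4 -0.4] op 0.0301 gf 0.0
68.2 [ 0.4317 -0.3889  0.3194] F [-0.  -0.  -0.5] op 0.0299 gf 0.0
```

View pics/w9.png

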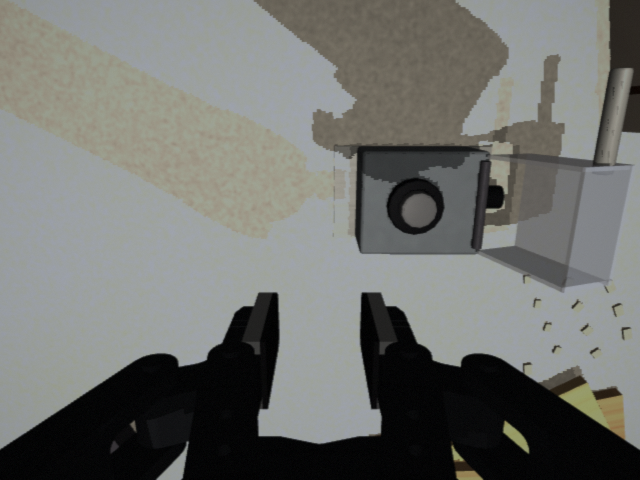

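The guard stays open at the right, (565,220), and the button cap is at (419,209) inside its black collar.

```bash
python3 - <<'E'
from h import *
W=np.load('pics/w9.npy');b=W[200:218,410:428].reshape(-1,3);b=b[np.isfinite(b).all(1)];B=np.median(b,0);print('button',B.round(4),b[:,2].min(),b[:,2].max())
k=W[150:252,360:478].reshape(-1,3);k=k[(k[:,2]>.05)&(k[:,2]<.06)];r=cv2.minAreaRect(k[:,:2].astype(np.float32));print('box',r, 'pred', (np.array(r[0])-.008*BX[:2]).round(4), 'fromGH',(GH-GG)[:2], ((B-GH)@BX))
np.save('btn.npy',B)
E
```

```text
button [ 0.5037 -0.3979  0.0765] 0.0743954147516397 0.0780961631436972
box ((0.5104482769966125, -0.3988184332847595), (0.082558773458004, 0.09664420038461685), 82.30968475341797) pred [ 0.5025 -0.3977] fromGH [ 0.07622232 -0.01091592] -0.0548817222482096
```

```bash
python3 - <<'E'
from h import *
B=np.array([.5045,-.398,.0765]); env.grip(0,20)
t=B+[0,0,.0726]
env.movel(t+[0,0,.06],velocity=.2); env.movel(t+[0,0,.012],velocity=.1,stop_force=6); rep('pre')
print(env.movel(t-[0,0,.012],velocity=.02,stop_force=13)); rep('pressed'); env.dwell(.3); rep('hold')
env.movel(t+[0,0,.1],velocity=.12)
o=np.load('goff.npy'); p=np.load('gopen.npy'); rep('up')
env.grip(.035); env.movel([p[0],p[1],.285],velocity=.2); snap('wrist','w10'); look('10')
print(env.movel(p,velocity=.1,stop_force=6)); rep('at'); env.grip(0,20); rep('grip')
E
```

```text
pre 70.0 [ 0.5046 -0.3982  0.1614] F [ 0.4 -0.4  0.8] op 0.0003 gf 0.0
True
pressed 70.9 [ 0.5045 -0.3981  0.1437] F [-2.   1.1  6.9] op 0.0001 gf 3.7
hold 71.2 [ 0.5045 -0.3981  0.1437] F [-1.4  0.7  7.2] op -0.0001 gf 3.7
up 72.2 [ 0.504  -0.3976  0.2481] F [-1.   0.6 -0.2] op -0.0001 gf 0.0
False
at 74.8 [ 0.6174 -0.3389  0.1822] F [-0.2 -0.5 -0.4] op 0.0351 gf 0.0
grip 75.1 [ 0.617  -0.3387  0.1821] F [-2.3  0.9  3.4] op 0.0112 gf 21.1
```

View pics/w10.png

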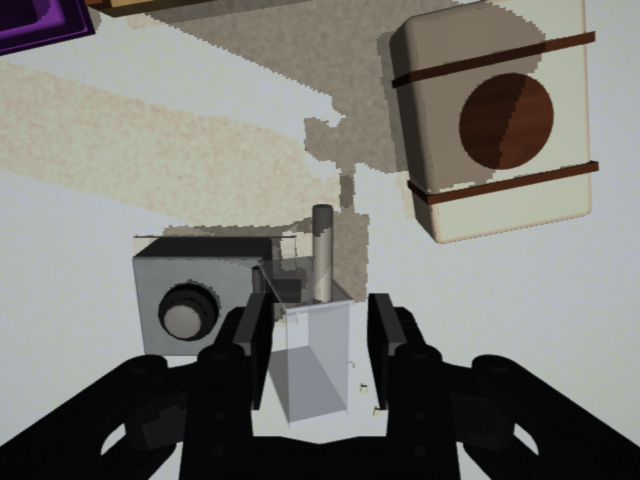

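```bash
python3 - <<'E'
from h import *
W=np.load('pics/w9.npy'); im=cv2.imread('pics/w9.png')
for u in range(386,448,4): print(u,im[208,u],W[208,u].round(4))
print([ (v,W[v,415].round(4)[2]) for v in range(180,238,4)])
E
```

```text
386 [85 84 81] [ 0.4822 -0.3991  0.0557]
390 [19 17 18] [ 0.484  -0.3972  0.0656]
394 [22 20 21] [ 0.487  -0.3975  0.0662]
398 [16 16 16] [ 0.49   -0.3979  0.0663]
402 [66 67 69] [ 0.4915 -0.396   0.0758]
406 [105 107 110] [ 0.4946 -0.3966  0.0752]
410 [101 104 106] [ 0.4975 -0.3968  0.0761]
414 [ 98 100 102] [ 0.5003 -0.3971  0.0766]
418 [95 97 99] [ 0.5032 -0.3974  0.0769]
422 [93 94 97] [ 0.5061 -0.3978  0.0772]
426 [90 91 92] [ 0.5094 -0.3985  0.0757]
430 [89 91 93] [ 0.5124 -0.399   0.0756]
434 [86 87 89] [ 0.5153 -0.3993  0.0761]
438 [16 14 15] [ 0.5209 -0.4023  0.0657]
442 [17 15 15] [ 0.5237 -0.4026  0.0666]
446 [104 104 100] [ 0.5299 -0.406   0.0548]
[(180, np.float64(0.0655)), (184, np.float64(0.0658)), (188, np.float64(0.0666)), (192, np.float64(0.0716)), (196, np.float64(0.0764)), (200, np.float64(0.0766)), (204, np.float64(0.0768)), (208, np.float64(0.0762)), (212, np.float64(0.0761)), (216, np.float64(0.0779)), (220, np.float64(0.0766)), (224, np.float64(0.0759)), (228, np.float64(0.068)), (232, np.float64(0.0662)), (236, np.float64(0.0538))]
```

```bash
python3 - <<'E'
from h import *
p=env.get_state()['tcp_pos']-T; a=np.linspace(1.5,2.1,601); i=np.argmin([np.linalg.norm(guard_pt(t)-p) for t in a]); print('a',a[i],p-guard_pt(a[i]))
a0=1.9; o=p-guard_pt(a0); print(o)
o=gswing(np.arange(1.82,.13,-.08),o,v=.045,lim=20); np.save('goff2.npy',o); rep()
E
```

```text
a 1.866 [ 0.00257495 -0.00026812  0.00372489]
[3.67221047e-04 4.80474676e-05 5.33786164e-03]
1.82 [ 2.2 -0.8 -0.7] rad 0.6 off [0.4 0.  5.3] [ 0.1195 -0.0171  0.049 ] 0.0112
1.74 [ 2.9 -0.2  0.9] rad 2.2 off [0.4 0.  5.4] [ 0.1142 -0.0163  0.0526] 0.0112
1.66 [ 3.  -0.1  3. ] rad 3.9 off [0.6 0.  5.7] [ 0.1086 -0.0155  0.0558] 0.0111
1.58 [ 3.4 -0.8  2.7] rad 3.7 off [ 0.8 -0.   6.3] [ 0.1028 -0.0146  0.0585] 0.011
1.5 [2.7 0.3 4.4] rad 4.9 off [ 1.  -0.   6.9] [ 0.0967 -0.0138  0.0608] 0.011
1.42 [ 2.1 -0.3  3.9] rad 4.2 off [ 1.2 -0.1  7.7] [ 0.0904 -0.0129  0.0627] 0.0109
1.34 [2.7 0.1 5.6] rad 5.8 off [ 1.3 -0.1  8.4] [ 0.0839 -0.0119  0.0641] 0.0108
1.26 [ 0.7 -1.5  1.5] rad 1.5 off [ 1.4 -0.1  9.3] [ 0.0772 -0.011   0.0649] 0.0111
1.18 [ 1.  -0.9  1.5] rad 1.4 off [ 1.4 -0.1  9.6] [ 0.0709 -0.0101  0.0652] 0.0107
1.1 [ 1.6 -0.3  3.2] rad 3.0 off [ 1.4 -0.1  9.8] [ 0.0648 -0.0092  0.0649] 0.0113
1.02 [ 0.5 -1.4  3. ] rad 2.7 off [ 1.3 -0.1 10.3] [ 0.0581 -0.0083  0.0639] 0.0112
0.94 [-0.3 -1.7  0.9] rad 0.8 off [ 1.2 -0.1 10.8] [ 0.0517 -0.0073  0.0623] 0.0107
0.86 [ 0.9 -1.7  0
[... 185 characters left out ...]
1.1 -0.1 11. ] [ 0.0343 -0.0048  0.0543] 0.0109
0.62 [ 0.5 -0.8  0.4] rad -0.0 off [ 1.1 -0.1 11.1] [ 0.0292 -0.004   0.0508] 0.0109
0.54 [ 0.4 -0.2  1.3] rad 0.7 off [ 1.1 -0.1 11.1] [ 0.0243 -0.0033  0.0468] 0.0109
0.46 [-0.7 -0.2  0.9] rad 1.1 off [ 1.  -0.  11.2] [ 0.0196 -0.0027  0.0424] 0.0113
0.38 [ 1.1 -0.2 -2.2] rad -2.3 off [ 0.9 -0.  11.3] [ 0.0152 -0.002   0.0376] 0.0108
0.3 [-1.1  1.6  0.8] rad 1.5 off [ 1.2 -0.1 11. ] [ 0.0114 -0.0015  0.0324] 0.0108
0.22 [ 0.3 -0.1 -0.2] rad -0.4 off [ 1.  -0.  11.2] [ 0.0081 -0.001   0.0272] 0.0105
0.14 [1.2 0.6 0.9] rad -0.6 off [ 1.  -0.  11.2] [ 0.0051 -0.0006  0.0214] 0.0112
81.5 [ 0.4975 -0.3216  0.1584] F [1.2 0.6 0.9] op 0.0112 gf 20.2
```

```bash
python3 - <<'E'
from h import *
o=np.load('goff2.npy')
env.movel(guard_pt(.06)+T+o,velocity=.04); print(env.movel(guard_pt(-.1)+T+o,velocity=.02,stop_force=4)); rep('down')
env.grip(.03); p=env.get_state()['tcp_pos']; env.movel(p+[0,0,.12],velocity=.15); env.movel([.43,-.25,.36],velocity=.25,rot=DOWN); 
im,W=snap('scene','s11'); snap('side','d11'); im,W=snap('wrist','w11')
env.dwell(.2); rep()
cv2.imwrite('pics/c11.png',np.hstack([cv2.resize(cv2.imread('pics/s11.png')[110:310,150:400],(400,320)),cv2.resize(cv2.imread('pics/d11.png')[170:470,220:520],(400,320))]))
E
```

```text
True
down 82.3 [ 0.4928 -0.3209  0.146 ] F [-1.3  0.7  4.4] op 0.0112 gf 20.9
85.8 [ 0.43   -0.25    0.3599] F [-0.1  0.5  0.2] op 0.0298 gf 0.0
```

View pics/c11.png

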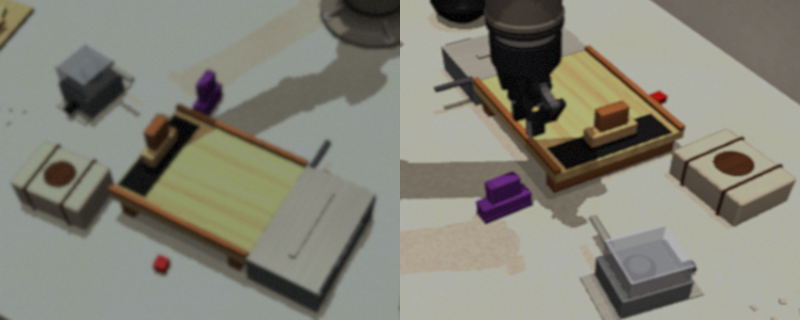

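View pics/w11.png

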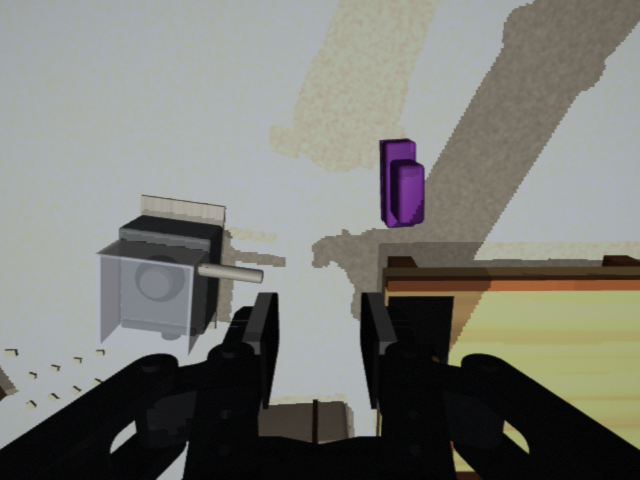

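The flap is shut, the scraper stands on its strip, and the hood is over the button. I'll check the guard's height and level before handing in.

```bash
python3 - <<'E'
from h import *
W=np.load('pics/w11.npy')
m=W[262:285,205:262].reshape(-1,3);m=m[m[:,2]>.05];print('peg top',np.percentile(m[:,2],90))
h=W[258:340,105:190].reshape(-1,3);h=h[h[:,2]>.085];print('hood',np.median(h[:,2]),np.polyfit(h[:,0],h[:,2],1))
W=np.load('pics/s11.npy');k=W[225:285,310:375].reshape(-1,3);k=k[(k[:,2]>.05)&(k[:,2]<.1)];print('flap',np.median(k[:,2]),np.polyfit(k[:,1],k[:,2],1))
E
```

```text
peg top 0.08858778152598036
hood 0.09940493904261061 [0.01226428 0.09301993]
flap 0.07130071722367418 [0.00376014 0.07055299]
```

```bash
python3 -c "
from h import *
print(job.job_done())"
```

```text
the job is handed in; nothing more can be done
None
```

I handed the job in at about 86 s of the 192 s: all five scraps are in the hopper, the scraper stands on its strip, the flap is fully shut, the start button was pressed down to its stop, and the guard is closed over it again.

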